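# Clamp a bracket block in a ratchet clamp by pumping its lever

### The job

Slide the bracket block into the mouth of the ratchet clamp until it is fully home against the back rail, then press the clamp's lever down again and again, full strokes, until the jaw grips the block firmly and squarely. Stop at the stroke that first makes it grip: one stroke more over-tightens it and the ratchet cannot go back. Move the jaw only with the lever, do not touch it with the hand, and leave the other things on the desk where they are.

Things in the scene. Friction and masses are not known exactly. Their poses are not given: they have to be found in the camera images.
- part: The workpiece: a plain grey metal bracket block with round bores, 100 mm long, 45 mm wide, 50 mm high, 0.3 to 0.6 kg, loose on the desk just outside the clamp's mouth. Origin: centre of its underside; its own y runs along its length, its x across its width.
- clamp: Grey ratchet clamp bolted to the desk. Origin on the desk; its x points into the mouth (away from the robot), y along the clamping direction. Fixed jaw face: plane y = +60 mm, x -20 to 50, 56 mm high. Back rail face (30 mm high): x = +50. A block home and clamped has its centre at x = 0, y = +37.5, length along x, with 30 mm standing out of the mouth in front of both jaws. Jaw side: -y.
- jaw: Steel moving jaw, slides along the clamp's +y on a toothed bar, 8 mm a tooth; a pawl keeps it from going back. Origin: under its front face; block x -20 to 45 mm, 55 mm high. A sprung pad on it stands 20 mm before the front face and gives way up to 14 mm at 3 N per mm from 3 N. The gripping tooth leaves the origin 59 mm in y from the fixed jaw face and squeezes the pad 6 mm.
- paddle (a point): Centre of the top face of the black paddle (40 mm wide, 60 mm long, 12 mm thick) at the free end of the clamp's pumping lever. At rest in the clamp's frame: x 12.5, y -265, z 119 mm, sloping 0.34 rad (end raised). A full stroke presses it 57 mm down (and 9 mm towards -y).
- lever (a joint): Angle of the pumping lever: 0 = raised (a spring returns it), 0.48 = pressed down to its stop. A full stroke and full return advance the jaw one tooth; the first may be shorter. Pressing the paddle takes 3 to 5 N while the jaw runs free, 7 to 10 N in the last 10 mm of the stroke that grips the block, and more only at the stop.
- pliers: Red-handled pliers lying on the desk, 168 mm long, 13 mm high; a bystander. Origin: centre of its underside.
- tape_measure: Tape measure, 71x71x36 mm; a bystander. Origin: centre of its underside.
- tape_roll: Roll of masking tape lying flat, 104 mm across, 25 mm high; a bystander. Origin: centre of its underside.
- flashlight: Black torch standing on its head, 37 mm across, 103 mm high; a bystander. Origin: centre of its underside.
- spanner: Combination spanner lying on the desk, 159 mm long, 9 mm high; a bystander. Origin: centre of its underside.
- caliper: Digital caliper lying on the notepad, 202 mm long; a bystander. Origin: centre of its underside.
Mind the look-alikes: they are no part of the job. What is shaped like the part but yellow is not meant.

How it is judged:
By the outcome, as a careful person would: the job done as asked, in the order asked, and still so for the second after the job is handed in, with the robot touching nothing.
It also fails if it takes over 58 s, if anything falls off the work surface, if the arm or the gripper's body presses on something with over 40 N, if the wrist force passes 120 N, or if a joint passes its speed limit or range.

### The arm

A 6-joint arm with a two-finger parallel gripper is mounted at the origin on a cart in front of the work surface, level with it; the furniture and walls round the work are solid. World frame = base frame: x ahead of the robot, y to its left, z up, the work surface at z = 0. Lengths are in mm, angles in rad, forces in N, time in s.
With the tool pointing down it reaches from about 275 to 1000 mm from the base axis. Payload 8.4 kg.
Tool frame: the origin (TCP) lies midway between the tips of the shut fingers; the grasp point (between the pads) lies 19 mm behind it; z points along the fingers, y is the line along which they close (so a half turn about z gives the same grasp; the last joint's range is limited). The gripper opens to 85 mm and grips with 20 to 120 N. Pads are 22 mm wide; open, the fingers measure 114 mm over their backs; the gripper's body (76 mm by 85 mm) begins 54 mm behind the grasp point. The pads swing forward as they close: fully open they stand 13 mm farther back than shut.
Start: joints at [1.245, 0.353, 1.633, -0, 1.155, -0.002], TCP at [198.856, 592.523, 197.981] pointing down, gripper open.
Joint ranges: [-2.63, 2.63], [-0.92, 2.1], [0.06, 2.66], [-1.3, 4.44], [0, 2.69], [-3.02, 3.02]. Speed limits (rad/s): [2.22, 2.22, 2.79, 3.14, 3.14, 3.14].

### API

Orientations are given as [roll, pitch, yaw] about the fixed x, y, z axes, in that order (R = Rz(yaw) Ry(pitch) Rx(roll)).
In Python, from rig import telemetry, optics, r gives the robot as it stands.
- The arm moves only by the tool play_rows, never from a script. Its arguments are lists of equal length, an entry for each row: "dp": the shift along the tool's x, y, z in units of 40 mm (1.0 is 40 mm), a list of three; "rot": the turn, a rotation vector about the tool's x, y, z in units of 6 degrees (1.0 is 6 degrees), a list of three. In form: {"dp": [[tx, ty, tz], ...], "rot": [[ax, ay, az], ...]}. A call has 1 to 5 rows; each row is the pose to reach, as a shift and turn from the pose commanded when the call began, along the tool's axes at that moment; what a row does not reach only later rows make up. A row lasts 1/12 s, in which the tool goes at most 41.7 mm and 7.16 degrees, less where a joint would pass 70% of its speed; a pose out of reach is approached as far as the arm can. A call with a gripper value outside its range is refused whole. "fingers" is the opening, from 0 (shut) to 1 (fully open), set as the call begins (left out, the last holds). The fingers move at their own pace and stop on an object; "grip_force" is the grip in N (left out, the last holds). Time passes only in rows, so rows that repeat a pose let the fingers close. It gives the time, the measured TCP pose, the force, the opening and the grip force at its end, in the units of the state.
- telemetry.sense(): the state, without advancing time (a new reading comes with each control period).
- optics.grab_frame(name): name is "side" or "top"; returns a dict with "color" (420x560x3 uint8, red, green, blue), "mtx" (3x3 intrinsics, pixels), "R" (3x3) and "t" (3): a world point X has camera coordinates R X + t. Camera axes: x right, y down, z forward; pixel columns grow to the right and rows downward; lengths in mm; the calibration is good to about 2 mm. A picture is of the moment at which its call begins. There is no depth.
- r.sign_off(): hands the job in; it is judged then, once.
The state is a dict: "clock": time; "qpos": joint angles; "qvel": joint speeds; "joint_efforts": joint torques, N m; "eef_pos": TCP position; "tcp_rot": TCP orientation; "contact_force": force on the tool from outside, world axes, zero at the start; "wrist_torque": the same for the moment, N m; "opening": opening from 0.0 (shut) to 1.0 (fully open); "grasp_force": force on a finger pad.
Only numpy, scipy, OpenCV 4.12 (cv2) and the standard library are available. Lean on these libraries where they do the work, as an engineer would, in place of code of your own. Each camera call takes 0.05 s, during which the arm holds its last target. There are 200 camera calls.

## Working session

There is one attempt and no reset: what is moved stays moved. The work goes in short steps, Python scripts to look and compute and a tool call to move; the robot and the scene stay as the last step left them, time stands still between calls to the robot, and variables do not carry over. Pictures are saved under pics/ and viewed, at most 10 in all, crops included, and the job is handed in when it is done.

Besides the shell and the picture viewer there is one more tool, called after "Emit:" as name(argument=value, ...) on one line, values as JSON. play_rows: Moves the arm, as the interface text tells. Its arguments: {"type":"object","properties":{"dp":{"type":"array"},"rot":{"type":"array"},"fingers":{"type":"number"},"grip_force":{"type":"number"}},"required":["dp","rot"]}

```bash
mkdir -p pics; ls; python3 - <<'E'
from rig import telemetry, optics, r
import cv2,numpy as np
print(telemetry.sense())
for n in("side","top"):
    f=optics.grab_frame(n); cv2.imwrite(f"pics/{n}0.png",f["color"][:,:,::-1]); np.savez(f"{n}0.npz",**f)
    print(n,f["mtx"].tolist(),f["R"].tolist(),f["t"].tolist())
E
```

```text
pics
{'clock': 0.0, 'qpos': array([ 1.24458656e+00,  3.53611975e-01,  1.63418701e+00, -4.20997041e-06,
        1.15518548e+00, -2.41728936e-03]), 'qvel': array([ 3.20106481e-06,  1.12744284e-03,  1.62821322e-03,  3.45530681e-04,
        5.53930789e-04, -4.11949126e-05]), 'joint_efforts': array([ 1.48369359e-04, -6.05254984e+01, -3.42081606e+01,  4.15534828e-05,
        9.10969247e-03, -1.49040511e-05]), 'eef_pos': array([198.68904141, 592.00039095, 197.26168077]), 'tcp_rot': array([-3.14020084e+00,  4.84793675e-07,  2.81780188e+00]), 'contact_force': array([ 0.04866664, -0.91111015,  0.35245447]), 'wrist_torque': array([0.00437077, 0.04374473, 0.05787419]), 'grasp_force': 0.0, 'opening': 0.9997785288283892}
side [[413.04109413974203, 0.0, 270.1385922694345], [0.0, 413.04109413974203, 206.39477543743496], [0.0, 0.0, 1.0]] [[-0.9923900731389531, -0.12311434493194372, 0.0021910744491787162], [-0.08239832077687193, 0.6507563957847955, -0.7548023781615518], [0.09150114462898902, -0.7492389281245077, -0.6559486024944513]] [530.928105830647, 108.7922432848507, 1039.4789712733473]
top [[479.02432714165184, 0.0, 279.65786175023464], [0.0, 479.02432714165184, 209.65519803898152], [0.0, 0.0, 1.0]] [[0.014982109501991848, -0.9998331560334862, 0.010449712483528066], [-0.9853325726820101, -0.01653991545945087, -0.16984155088918973], [0.16998605121221366, -0.007751857371772059, -0.985415978711816]] [-23.04087713661117, 520.8595703794098, 1360.7961212027085]
```

View pics/side0.png

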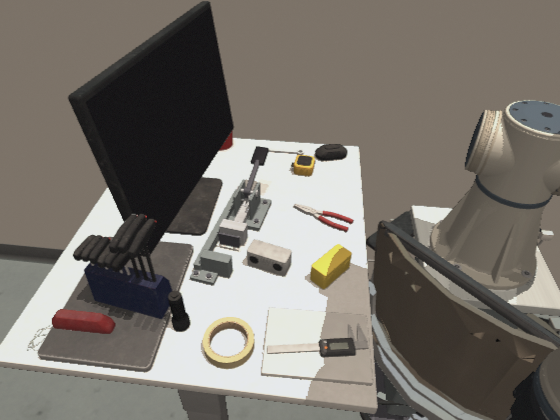

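View pics/top0.png

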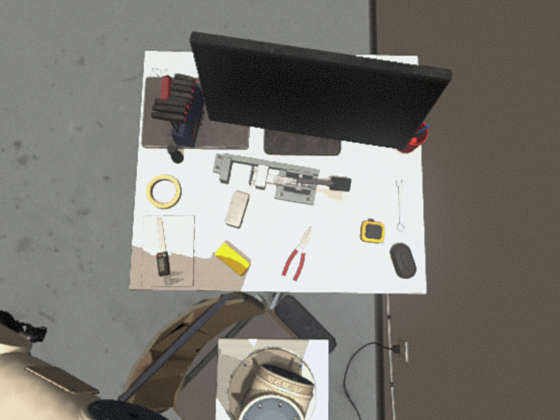

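The side view shows the clamp from (210,265) up to its black paddle (260,155), and the grey block at (269,257). The top view shows the clamp's fixed jaw at (221,167), moving jaw at (260,176), paddle at (340,184) and the block at (237,208).
Two objects could be the part: the grey one at top (237,208) and the yellow one at top (233,258). The grey one with bores fits the description. I'll confirm it in an enlarged crop.

```bash
python3 - <<'E'
import cv2,numpy as np
a=cv2.imread("pics/top0.png")[140:240,205:360]; b=cv2.imread("pics/side0.png")[140:290,185:300]
a=cv2.resize(a,None,fx=5,fy=5,interpolation=cv2.INTER_CUBIC)
b=cv2.resize(b,None,fx=4,fy=4,interpolation=cv2.INTER_CUBIC)
cv2.imwrite("pics/a.png",a);cv2.imwrite("pics/b.png",b)
E
```

```text
(no output)
```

View pics/a.png

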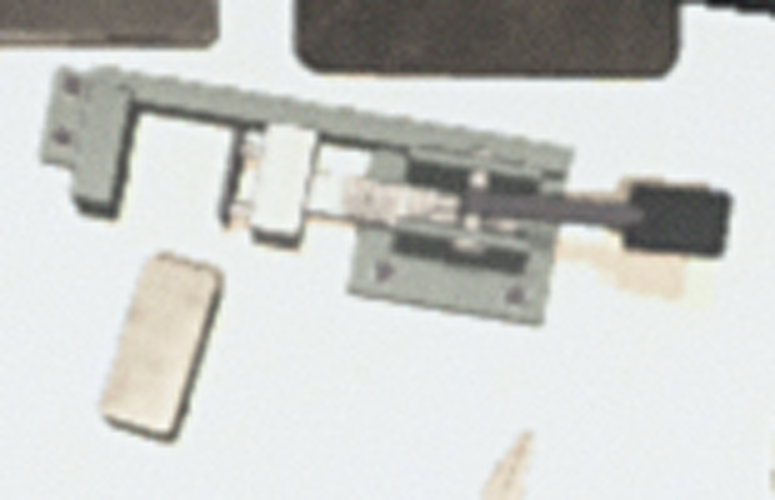

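View pics/b.png

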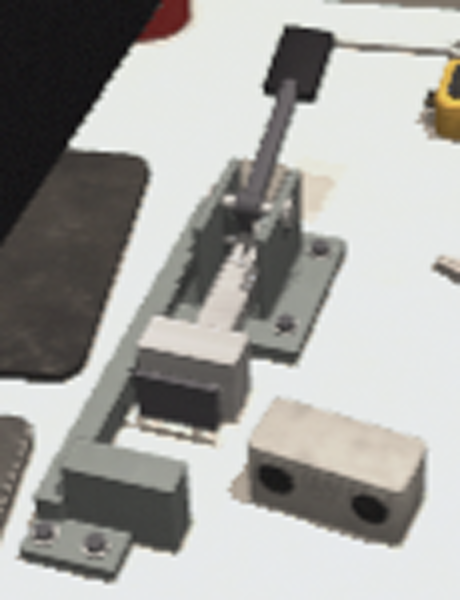

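The crops confirm it: the grey block with two bores is the part, with its top at crop (163,345). The yellow object is not meant.

```bash
cat > h.py <<'E'
import numpy as np,cv2
def ray(f,u,v,z):
    R,t,K=f["R"],f["t"],f["mtx"]; C=-R.T@t; d=R.T@np.linalg.solve(K,np.array([u,v,1.]))
    return C+d*(z-C[2])/d[2]
def proj(f,X):
    c=f["R"]@np.array(X,float)+f["t"]; p=f["mtx"]@c; return p[:2]/p[2]
E
python3 - <<'E'
from h import *
T=dict(np.load("top0.npz"));S=dict(np.load("side0.npz"))
print("Ctop",-T["R"].T@T["t"],"Cside",-S["R"].T@S["t"])
def tc(u,v,z): return ray(T,205+(u-2)/5,140+(v-2)/5,z).round(1)
def sc(u,v,z): return ray(S,185+(u-1.5)/4,140+(v-1.5)/4,z).round(1)
pr=lambda n,p:print(n,p)
pr("rail",[tc(135,103,30),tc(240,122,30),tc(375,150,30)])
pr("fixface",[tc(133,92,56),tc(116,205,56)])
pr("jawtop",[tc(266,124,55),tc(318,132,55),tc(302,236,55),tc(252,230,55)])
pr("padtop?",[tc(236,130,45),tc(222,225,45)])
pr("paddle4",[tc(640,183,125),tc(732,190,125),tc(722,255,115),tc(622,248,115)])
pr("block",[tc(150,253,50),tc(222,266,50),tc(172,432,50),tc(103,412,50)])
pr("S block",[sc(278,400,50),sc(427,437,50),sc(403,490,50),sc(250,450,50)])
pr("S blockbottom",[sc(250,500,0),sc(403,545,0),sc(427,490,0)])
pr("S jawtop",[sc(150,318,55),sc(250,335,55),sc(240,368,55),sc(137,350,55)])
pr("S fix top",[sc(70,445,56),sc(187,463,56),sc(185,495,56),sc(65,480,56)])
pr("S paddle",[sc(300,62,119)])
# masks
def mask_top(f,box):
    x0,y0,x1,y1=box; im=f["color"][y0:y1,x0:x1].astype(int); return im
im=T["color"]; hsv=cv2.cvtColor(im,cv2.COLOR_RGB2HSV)
g=im[178:232,220:252]; m=(g.max(2)<225).astype(np.uint8); 
for lo in (120,150):
    mm=((g.max(2)<225)&(g.max(2)>lo)).astype(np.uint8)
    c=max(cv2.findContours(mm,0,1)[0],key=cv2.contourArea); (cx,cy),wh,a=cv2.minAreaRect(c)
    b=cv2.boxPoints(((cx,cy),wh,a))+[220,178]; P=np.array([ray(T,*q,50)for q in b]); print(lo,P.round(1).tolist(),P.mean(0).round(1))
g=im[165:200,320:365]; mm=(g.max(2)<60).astype(np.uint8); c=max(cv2.findContours(mm,0,1)[0],key=cv2.contourArea);r=cv2.minAreaRect(c);print("pad",r,ray(T,r[0][0]+320,r[0][1]+165,119))
E
```

```text
Ctop [ 282.24874228   -3.8733622  1429.65460937] Cside [440.73856425 773.38572807 762.79811948]
rail [array([672.6, 132.3,  30. ]), array([661.9,  68.7,  30. ]), array([646. , -12.9,  30. ])]
fixface [array([672. , 131.2,  56. ]), array([603.2, 138.9,  56. ])]
jawtop [array([654.2,  52. ,  55. ]), array([649.8,  21.2,  55. ]), array([586.7,  29.4,  55. ]), array([589.8,  58.8,  55. ])]
padtop? [array([652.9,  70.2,  45. ]), array([594.8,  77. ,  45. ])]
paddle4 [array([ 604.9, -161. ,  125. ]), array([ 601.7, -212.6,  125. ]), array([ 566.6, -208.1,  115. ]), array([ 569.7, -151.9,  115. ])]
block [array([576.1, 118.6,  50. ]), array([569. ,  76.1,  50. ]), array([470.1, 102.6,  50. ]), array([481.2, 143. ,  50. ])]
S block [array([563.4,  85.1,  50. ]), array([471.8, 104.1,  50. ]), array([481.9, 146.9,  50. ]), array([573.4, 127.4,  50. ])]
S blockbottom [array([576. , 122.5,   0. ]), array([480.7, 145.6,   0. ]), array([470.3, 101.1,   0. ])]
S jawtop [array([653.6,  28.7,  55. ]), array([588.5,  36.2,  55. ]), array([589.7,  65.9,  55. ]), array([655.4,  58.3,  55. ])]
S fix top [array([676.5, 142. ,  56. ]), array([606.5, 147.3,  56. ]), array([602.9, 171.2,  56. ]), array([672.7, 168.7,  56. ])]
S paddle [array([ 586.1, -173.3,  119. ])]
120 [[474.9, 149.0, 50.0], [581.6, 121.2, 50.0], [567.0, 70.3, 50.0], [460.6, 98.8, 50.0]] [521.  109.8  50. ]
150 [[478.0, 152.9, 50.0], [583.1, 117.9, 50.0], [565.6, 69.4, 50.0], [460.9, 105.0, 50.0]] [521.9 111.3  50. ]Traceback (most recent call last):
  File "<stdin>", line 27, in <module>
ValueError: max() iterable argument is empty
```

```bash
cat >> h.py <<'E'
from scipy.ndimage import map_coordinates
def edge(f,p,q,w=2.5,trim=.12):
    """subpixel line fit (Huber) to the strongest gradient near segment p-q; returns refined end points"""
    g=cv2.cvtColor(f["color"],cv2.COLOR_RGB2GRAY).astype(float)
    p,q=np.array(p,float),np.array(q,float); d=(q-p)/np.linalg.norm(q-p); n=np.array([-d[1],d[0]])
    s=np.arange(-w,w+.01,.1); pts=[]
    for a in np.linspace(trim,1-trim,25):
        c=p+a*(q-p); X=c+s[:,None]*n
        gr=np.abs(np.gradient(cv2.GaussianBlur(map_coordinates(g,[X[:,1],X[:,0]],order=1)[None],(9,1),0)[0]))
        k=gr.argmax(); wt=gr*(abs(s-s[k])<.8); pts.append(c+n*(wt@s/wt.sum()))
    vx,vy,x,y=cv2.fitLine(np.float32(pts),cv2.DIST_HUBER,0,.01,.01).ravel(); v=np.array([vx,vy]);o=np.array([x,y])
    return [o+v*(v@(e-o)) for e in(p,q)]
E
cat > m.py <<'E'
from h import *
T=dict(np.load("top0.npz"));S=dict(np.load("side0.npz"))
tp=lambda u,v:(205+(u-2)/5,140+(v-2)/5); sp=lambda u,v:(185+(u-1.5)/4,140+(v-1.5)/4)
def go(n,f,a,b,z):
    e=edge(f,a,b); P,Q=[ray(f,*x,z) for x in e]; d=Q-P; print(n,P.round(1)[:2],Q.round(1)[:2],"ang",round(float(np.arctan2(d[1],d[0])),3))
go("T rail",T,tp(135,103),tp(232,121),30)
go("T railback",T,tp(130,70),tp(570,150),30)
go("T fix",T,tp(133,95),tp(116,205),56)
go("T jawfront",T,tp(266,124),tp(252,230),55)
go("T jawback",T,tp(318,132),tp(302,236),55)
go("T blk left",T,tp(150,255),tp(103,412),50)
go("T blk right",T,tp(222,268),tp(176,430),50)
go("T blk far",T,tp(150,253),tp(222,266),50)
go("T blk near",T,tp(103,412),tp(172,432),50)
go("T pad far",T,tp(640,183),tp(732,190),119)
go("T pad near",T,tp(622,248),tp(722,255),119)
go("T pad out",T,tp(732,190),tp(722,255),129)
go("S jawfronttop",S,sp(137,350),sp(240,368),55)
go("S fixfacetop",S,sp(70,445),sp(187,463),56)
go("S fixouttop",S,sp(65,480),sp(185,495),56)
go("S blk left",S,sp(250,450),sp(403,490),50)
go("S blk right",S,sp(278,400),sp(427,437),50)
go("S blk far",S,sp(278,400),sp(250,450),50)
go("S blk near",S,sp(427,437),sp(403,490),50)
go("S jawnear",S,sp(250,335),sp(240,368),55)
go("S paddle far",S,sp(284,30),sp(264,90),119)
go("S paddle near",S,sp(333,38),sp(312,100),119)
E
python3 m.py
```

```text
T rail [667.3 133. ] [658.5  74.1] ang -1.72
T railback [692.9 136. ] [ 651.  -130.8] ang -1.727
T fix [669.3 125.9] [602.7 135.8] ang 2.995
T jawfront [654.1  51.6] [590.2  61.1] ang 2.994
T jawback [650.   21.9] [587.4  32.8] ang 2.969
T blk left [575.8 121.8] [482.6 147.6] ang 2.872
T blk right [566.6  72. ] [470.6  97.6] ang 2.882
T blk far [580.  117.6] [568.1  76.4] ang -1.853
T blk near [475.9 143.7] [469.4 102.7] ang -1.727
T pad far [ 608.5 -162. ] [ 602.5 -213.4] ang -1.688
T pad near [ 566.9 -151.4] [ 564.4 -207.4] ang -1.616
T pad out [ 600.7 -212.1] [ 563.5 -206.8] ang 3.001
S jawfronttop [655.7  53.9] [589.7  65.2] ang 2.973
S fixfacetop [677.1 135.8] [606.6 145.5] ang 3.004
S fixouttop [673.4 161.5] [603.  170.8] ang 3.01
S blk left [573.3 124.8] [482.3 149.4] ang 2.877
S blk right [563.1  80.9] [472.2 106.9] ang 2.863
S blk far [566.4  83.1] [577.9 124.6] ang 1.302
S blk near [467.5 107.3] [482.2 146.7] ang 1.212
S jawnear [588.4  36.3] [593.7  63.6] ang 1.379
S paddle far [ 604.4 -212.5] [ 607.3 -137.6] ang 1.533
S paddle near [ 565.5 -205.3] [ 570.7 -128.9] ang 1.502
```

```bash
cat > go.py <<'E'
import sys,numpy as np
from scipy.spatial.transform import Rotation as Ro
from rig import telemetry
s=telemetry.sense(); R=Ro.from_euler("xyz",s["tcp_rot"]); p=np.array(s["eef_pos"])
print("t",round(s["clock"],2),"p",p.round(1),"rot",s["tcp_rot"].round(3),"F",s["contact_force"].round(1),"op",round(s["opening"],3))
if len(sys.argv)>4:
    x,y,z,yaw=map(float,sys.argv[1:5]); G=Ro.from_euler("xyz",[np.pi,0,yaw])
    print("dp",(R.inv().apply(np.array([x,y,z])-p)/40).round(3),"rot",(np.degrees((R.inv()*G).as_rotvec())/6).round(3))
E
python3 go.py 487.3 124.4 110 2.8716; python3 - <<'E'
from h import *
T=dict(np.load("top0.npz"))
for n,u,v,z in(("yellow",233,258,50),("torch",175,155,100),("knives",180,105,100),("monitor bottom right",378,148,100)): print(n,ray(T,u,v,z).round())
E
```

```text
t 0.1 p [198.7 592.  197.3] rot [-3.14   0.     2.818] F [ 0.5  0.2 -0. ] op 1.001
dp [-10.559  -8.785   2.195] rot [-0.012 -0.    -0.514]
yellow [377. 117.  50.]
torch [666. 288. 100.]
knives [817. 281. 100.]
monitor bottom right [ 697. -296.  100.]
```

Emit:
play_rows(dp=[[-0.75,-0.63,0.1],[-1.5,-1.25,0.2],[-2.25,-1.88,0.3],[-3.0,-2.5,0.4],[-3.75,-3.12,0.5]], rot=[[0,0,0],[0,0,0],[0,0,0],[0,0,0],[0,0,0]], fingers=1)

```text
clock: 0.52
eef_pos: [301.7, 424.7, 177.5]
tcp_rot: [-3.141, -0.0, 2.818]
contact_force: [1.0, 0.1, -1.4]
opening: 0.999
grasp_force: 0.0
```

Emit:
play_rows(dp=[[-0.75,-0.63,0.15],[-1.5,-1.25,0.3],[-2.25,-1.88,0.45],[-3.0,-2.5,0.6],[-3.75,-3.12,0.75]], rot=[[0,0,-0.1],[0,0,-0.2],[0,0,-0.3],[0,0,-0.4],[0,0,-0.5]])

```text
clock: 0.93
eef_pos: [404.3, 258.6, 147.7]
tcp_rot: [-3.142, -0.0, 2.871]
contact_force: [0.5, 0.0, -0.0]
opening: 1.0
grasp_force: 0.0
```

```bash
python3 go.py 487.3 124.4 110 2.8716
```

```text
t 0.93 p [404.3 258.6 147.7] rot [-3.142 -0.     2.871] F [ 0.5  0.  -0. ] op 1.0
dp [-2.897 -2.679  0.941] rot [-0.    -0.001 -0.006]
```

Emit:
play_rows(dp=[[-0.72,-0.67,0.23],[-1.45,-1.34,0.47],[-2.2,-2.0,0.7],[-2.9,-2.68,0.94],[-2.9,-2.68,0.94]], rot=[[0,0,0],[0,0,0],[0,0,0],[0,0,0],[0,0,0]])

```text
clock: 1.35
eef_pos: [488.8, 120.9, 108.8]
tcp_rot: [-3.14, -0.0, 2.866]
contact_force: [-0.0, -0.5, -0.9]
opening: 0.999
grasp_force: 0.0
```

```bash
python3 - <<'E'
from rig import optics
import cv2,numpy as np
o=[]
for n,(x,y,w,h) in (("top",(195,140,110,110)),("side",(190,180,130,130))):
    f=optics.grab_frame(n); np.savez(n+"1.npz",**f); o.append(cv2.resize(f["color"][y:y+h,x:x+w,::-1],(400,400),interpolation=cv2.INTER_CUBIC))
cv2.imwrite("pics/c1.png",np.hstack(o))
E
python3 go.py 487.3 124.4 5 2.8716
```

```text
t 1.45 p [486.8 124.6 109.7] rot [-3.141e+00 -1.000e-03  2.867e+00] F [0.  0.5 0. ] op 0.999
dp [-0.017  0.     2.618] rot [-0.006 -0.014 -0.047]
```

View pics/c1.png

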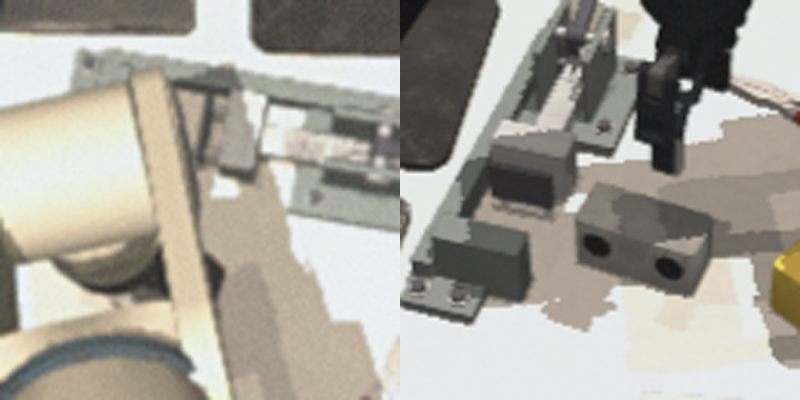

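The top view is blocked by the arm. The side view shows a fingertip at about full-frame px (277,236), beyond or over the block at (269,257). I'll compare that with the projected tip positions.

```bash
python3 - <<'E'
from h import *
S=dict(np.load("side1.npz")); p=np.array([486.8,124.6])
n=np.array([.272,.962]); 
for k in (-57,-42,42,57): print(k,proj(S,[*(p+n*k),122]).round(1),proj(S,[*(p+n*k),109]).round(1))
E
```

```text
-57 [294.  216.5] [293.8 220.6]
-42 [291.7 220.6] [291.5 224.7]
42 [277.8 245.3] [277.8 249.5]
57 [275.2 250.1] [275.1 254.2]
```

Emit:
play_rows(dp=[[0,0,0.6],[0,0,1.2],[0,0,1.8],[0,0,2.2],[0,0,2.55]], rot=[[0,0,0],[0,0,0],[0,0,0],[0,0,0],[0,0,0]])

```text
clock: 1.87
eef_pos: [485.6, 127.3, 7.3]
tcp_rot: [-3.141, -0.001, 2.872]
contact_force: [0.1, -0.5, 0.4]
opening: 1.001
grasp_force: 0.0
```

```bash
python3 - <<'E'
from rig import optics
import cv2,numpy as np
o=[]
for n,(x,y,w,h) in (("side",(210,180,130,130)),):
    f=optics.grab_frame(n); np.savez(n+"2.npz",**f); o.append(cv2.resize(f["color"][y:y+h,x:x+w,::-1],(500,500),interpolation=cv2.INTER_CUBIC))
cv2.imwrite("pics/c2.png",np.hstack(o))
E
python3 go.py 487.3 124.4 5 2.8716
```

```text
t 1.92 p [484.4 127.    5.5] rot [-3.140e+00 -3.000e-03  2.872e+00] F [-1.8 -0.6 -2.5] op 0.998
dp [-0.088 -0.042  0.011] rot [-0.016 -0.033  0.002]
```

View pics/c2.png

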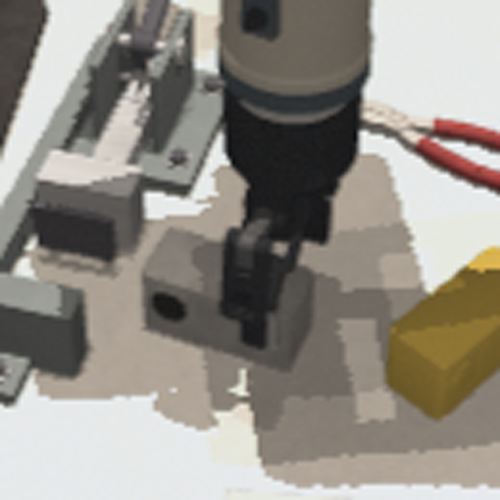

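The side crop shows the near finger at crop (255,345), beside the near quarter of the grey block, with the far bore at (168,305). The fingers straddle the block, so I'll close them.

Emit:
play_rows(dp=[[0,0,0],[0,0,0],[0,0,0],[0,0,0],[0,0,0]], rot=[[0,0,0],[0,0,0],[0,0,0],[0,0,0],[0,0,0]], fingers=0, grip_force=35)

```text
clock: 2.33
eef_pos: [487.5, 126.5, 9.7]
tcp_rot: [3.141, 0.001, 2.87]
contact_force: [-2.4, 1.5, 4.6]
opening: 0.512
grasp_force: 34.8
```

Emit:
play_rows(dp=[[0,0,0],[0,0,0],[0,0,0]], rot=[[0,0,0],[0,0,0],[0,0,0]])

```text
clock: 2.58
eef_pos: [487.5, 126.5, 9.8]
tcp_rot: [3.14, 0.001, 2.87]
contact_force: [-1.8, 1.6, 4.9]
opening: 0.514
grasp_force: 34.8
```

```bash
python3 go.py 494.9 134.3 9.5 2.9916
```

```text
t 2.58 p [487.5 126.5   9.8] rot [3.14e+00 1.00e-03 2.87e+00] F [-1.8  1.6  4.9] op 0.514
dp [-0.127  0.236  0.007] rot [ 0.01   0.014 -1.163]
```

Emit:
play_rows(dp=[[-0.03,0.05,-0.04],[-0.06,0.1,-0.04],[-0.09,0.15,-0.04],[-0.13,0.23,-0.04],[-0.13,0.23,-0.04]], rot=[[0,0,-0.3],[0,0,-0.6],[0,0,-0.9],[0,0,-1.16],[0,0,-1.16]])

```text
clock: 3.0
eef_pos: [495.2, 134.1, 10.7]
tcp_rot: [3.141, 0.001, 2.993]
contact_force: [-0.1, 0.7, -3.3]
opening: 0.508
grasp_force: 35.8
```

```bash
python3 - <<'E'
from rig import optics
import cv2,numpy as np
f=optics.grab_frame("side"); np.savez("side3.npz",**f); x,y,w,h=195,190,120,110
cv2.imwrite("pics/c3.png",cv2.resize(f["color"][y:y+h,x:x+w,::-1],None,fx=5,fy=5,interpolation=cv2.INTER_CUBIC))
E
python3 go.py 583.3 121 9.5 2.9916
```

```text
t 3.05 p [494.9 133.9  10.5] rot [3.141e+00 1.000e-03 2.992e+00] F [ 0.1  0.3 -1.9] op 0.508
dp [-2.233  0.011  0.027] rot [ 0.005  0.01  -0.   ]
```

View pics/c3.png

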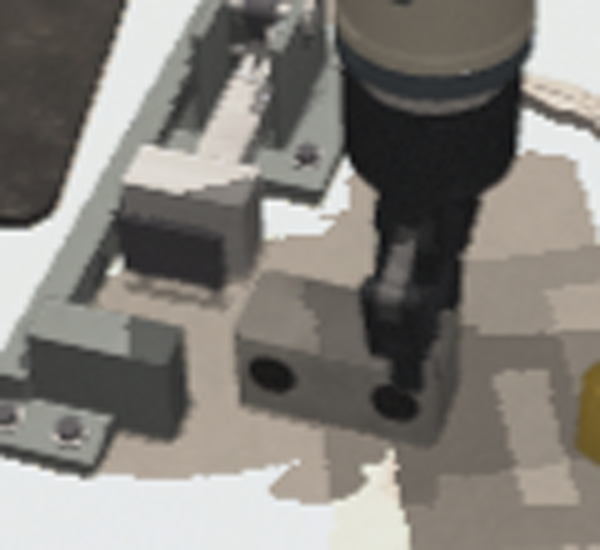

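The side crop shows the block held, with its left far top corner at crop (237,335) and the fixed jaw's inner top front corner at (185,330). I'll measure the offset in the side camera.

```bash
python3 - <<'E'
from h import *
S=dict(np.load("side3.npz")); P=lambda u,v:(195+(u-2)/5,190+(v-2)/5)
f=edge(S,sideF:=((70-1.5)/4+185,140+(445-1.5)/4),((187-1.5)/4+185,140+(463-1.5)/4)); F=[ray(S,*e,56) for e in f]
b=edge(S,P(245,337),P(355,370),trim=.05); B=[ray(S,*e,50) for e in b]
bb=edge(S,P(243,402),P(432,443),trim=.03); BB=[ray(S,*e,0) for e in bb]
fl=edge(S,P(118,430),P(182,440),trim=.1); FL=[ray(S,*e,0) for e in fl]
x=np.array([.9888,-.1494,0]);y=np.array([.1494,.9888,0]);O=np.array([615.8,81.7,0])
for n,Q in(("fix",F),("blk",B),("blkbot",BB),("fixoutbottom",FL)):
    for q in Q: print(n,q.round(1),((q-O)@x).round(1),((q-O)@y).round(1))
E
```

```text
fix [677.1 135.4  56. ] 52.6 62.3
fix [606.6 145.4  56. ] -18.6 61.6
blk [579. 145.  50.] -45.9 57.1
blk [525.9 153.3  50. ] -99.6 57.3
blkbot [582.5 142.9  -0. ] -42.1 55.6
blkbot [490.5 157.6   0. ] -135.2 56.3
fixoutbottom [638.1 164.5  -0. ] 9.7 85.2
fixoutbottom [606.9 169.4   0. ] -21.9 85.4
```

Emit:
play_rows(dp=[[-0.4,0.01,0.0],[-0.8,0.01,0.0],[-1.2,0.01,0.0],[-1.6,0.01,0.0],[-1.95,0.01,0.0]], rot=[[0,0,0],[0,0,0],[0,0,0],[0,0,0],[0,0,0]])

```text
clock: 3.47
eef_pos: [572.4, 122.1, 10.2]
tcp_rot: [3.141, 0.0, 2.991]
contact_force: [-0.9, 0.1, -2.1]
opening: 0.512
grasp_force: 35.9
```

Emit:
play_rows(dp=[[-0.05,0,0],[-0.1,0,0],[-0.15,0,0],[-0.2,0,0],[-0.2,0,0]], rot=[[0,0,0],[0,0,0],[0,0,0],[0,0,0],[0,0,0]])

```text
clock: 3.88
eef_pos: [579.0, 121.1, 10.0]
tcp_rot: [-3.141, -0.0, 2.992]
contact_force: [-0.3, -1.0, -1.6]
opening: 0.511
grasp_force: 36.2
```

Emit:
play_rows(dp=[[-0.05,0,0],[-0.1,0,0],[-0.13,0,0],[-0.13,0,0]], rot=[[0,0,0],[0,0,0],[0,0,0],[0,0,0]])

```text
clock: 4.22
eef_pos: [583.1, 120.4, 9.8]
tcp_rot: [-3.141, -0.003, 2.992]
contact_force: [-5.9, 0.9, 2.6]
opening: 0.509
grasp_force: 36.5
```

Emit:
play_rows(dp=[[-0.04,0,0],[-0.07,0,0],[-0.1,0,0],[-0.1,0,0]], rot=[[0,0,0],[0,0,0],[0,0,0],[0,0,0]])

```text
clock: 4.55
eef_pos: [583.5, 119.7, 9.7]
tcp_rot: [-3.14, -0.009, 2.991]
contact_force: [-18.1, 1.2, 14.5]
opening: 0.511
grasp_force: 37.6
```

Emit:
play_rows(dp=[[0.08,0,-0.03],[0.08,0.05,-0.03],[0.08,0.09,-0.03],[0.08,0.11,-0.03],[0.08,0.11,-0.03]], rot=[[0,0,0],[0,0,0],[0,0,0],[0,0,0],[0,0,0]])

```text
clock: 4.97
eef_pos: [584.5, 124.2, 10.6]
tcp_rot: [-3.14, -0.003, 2.991]
contact_force: [-5.5, -2.1, -1.0]
opening: 0.514
grasp_force: 36.3
```

Emit:
play_rows(dp=[[0,0.02,0],[0,0.04,0],[0,0.04,0]], rot=[[0,0,0],[0,0,0],[0,0,0]])

```text
clock: 5.22
eef_pos: [584.5, 124.7, 10.5]
tcp_rot: [-3.139, -0.003, 2.992]
contact_force: [-5.9, -8.0, 1.7]
opening: 0.51
grasp_force: 36.5
```

Emit:
play_rows(dp=[[-0.04,0,0],[-0.04,-0.01,0],[-0.04,-0.02,0]], rot=[[0,0,0],[0,0,0],[0,0,0]])

```text
clock: 5.47
eef_pos: [584.4, 124.4, 10.2]
tcp_rot: [-3.139, -0.006, 2.991]
contact_force: [-10.7, -0.9, 2.0]
opening: 0.51
grasp_force: 36.5
```

Emit:
play_rows(dp=[[0,0,0],[0,0,0],[0,0,0],[0,0,0],[0,0,0]], rot=[[0,0,0],[0,0,0],[0,0,0],[0,0,0],[0,0,0]], fingers=0.8)

```text
clock: 5.88
eef_pos: [588.5, 125.2, 11.5]
tcp_rot: [3.141, 0.001, 2.992]
contact_force: [0.4, -0.1, -0.2]
opening: 0.8
grasp_force: 0.0
```

Emit:
play_rows(dp=[[0,0,-0.5],[0,0,-1.3],[0,0,-2.2],[0,0,-3.1],[0,0,-4]], rot=[[0,0,0],[0,0,0],[0,0,0],[0,0,0],[0,0,0]])

```text
clock: 6.3
eef_pos: [587.7, 125.1, 172.9]
tcp_rot: [3.142, 0.0, 2.992]
contact_force: [-0.6, 0.1, -0.6]
opening: 0.799
grasp_force: 0.0
```

```bash
python3 go.py 588 -181 150 2.9916
```

```text
t 6.3 p [587.7 125.1 172.9] rot [3.142 0.    2.992] F [-0.6  0.1 -0.6] op 0.799
dp [-1.151 -7.565  0.573] rot [0.001 0.003 0.   ]
```

Emit:
play_rows(dp=[[-0.15,-0.95,0],[-0.3,-1.9,0],[-0.45,-2.85,0],[-0.6,-3.8,0],[-0.7,-4.7,0]], rot=[[0,0,0],[0,0,0],[0,0,0],[0,0,0],[0,0,0]], fingers=0)

```text
clock: 6.72
eef_pos: [587.6, -66.9, 171.6]
tcp_rot: [-3.141, 0.001, 2.992]
contact_force: [0.9, -0.1, -0.0]
opening: 0.086
grasp_force: 0.0
```

Emit:
play_rows(dp=[[-0.15,-0.95,0],[-0.3,-1.9,0],[-0.45,-2.8,0],[-0.45,-2.87,0],[-0.45,-2.87,0]], rot=[[0,0,0],[0,0,0],[0,0,0],[0,0,0],[0,0,0]])

```text
clock: 7.13
eef_pos: [587.9, -183.3, 171.2]
tcp_rot: [-3.141, 0.0, 2.988]
contact_force: [0.1, 1.0, 0.1]
opening: -0.005
grasp_force: 0.0
```

```bash
python3 - <<'E'
from rig import optics
import cv2,numpy as np
f=optics.grab_frame("side"); np.savez("side4.npz",**f); x,y,w,h=190,120,130,165
a=cv2.resize(f["color"][y:y+h,x:x+w,::-1],None,fx=3.5,fy=3.5,interpolation=cv2.INTER_CUBIC)
f=optics.grab_frame("top"); np.savez("top4.npz",**f)
b=cv2.resize(f["color"][145:215,205:300,::-1],None,fx=3.5,fy=3.5,interpolation=cv2.INTER_CUBIC)
b=cv2.copyMakeBorder(b,0,a.shape[0]-b.shape[0],0,0,0); cv2.imwrite("pics/c4.png",np.hstack([a,b]))
E
python3 go.py 588 -181 125 2.9916
```

```text
t 7.23 p [ 587.9 -180.7  171.1] rot [ 3.141 -0.     2.991] F [-0.4 -0.2 -0.2] op -0.002
dp [-0.003 -0.007  1.153] rot [ 0.004 -0.001 -0.005]
```

View pics/c4.png

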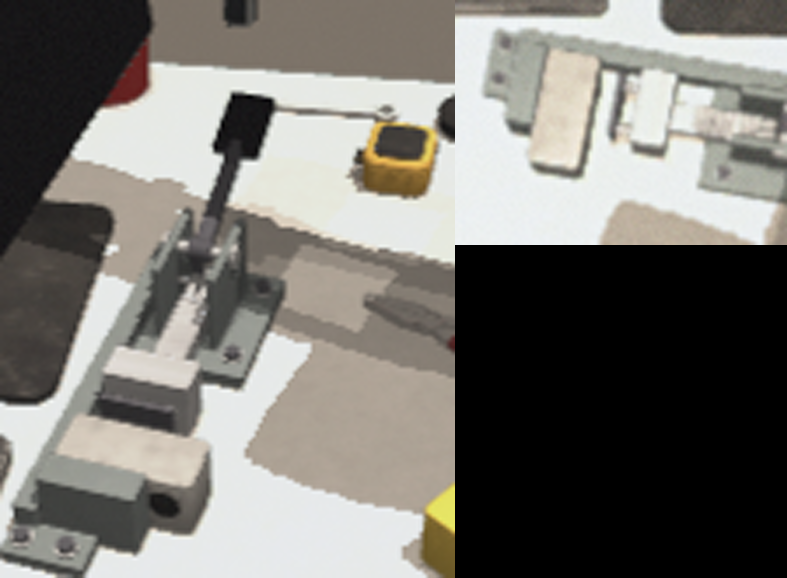

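The crops show the block home: it sits flush on the fixed jaw and the rail at top crop (565,110). The fingertip at side crop (240,20) is in line with the paddle at (243,125). I'll press down now and find contact by force.

Emit:
play_rows(dp=[[0,0,0.3],[0,0,0.6],[0,0,0.85],[0,0,1.05],[0,0,1.15]], rot=[[0,0,0],[0,0,0],[0,0,0],[0,0,0],[0,0,0]])

```text
clock: 7.65
eef_pos: [587.0, -180.2, 123.0]
tcp_rot: [3.141, -0.003, 2.993]
contact_force: [-0.3, -1.4, -0.3]
opening: -0.0
grasp_force: 0.0
```

Emit:
play_rows(dp=[[0,0,0.05],[0,0,0.1],[0,-0.02,0.2],[0,-0.04,0.3],[0,-0.04,0.3]], rot=[[0,0,0],[0,0,0],[0,0,0],[0,0,0],[0,0,0]])

```text
clock: 8.07
eef_pos: [587.4, -182.9, 112.6]
tcp_rot: [3.142, -0.001, 2.991]
contact_force: [0.9, 0.5, -0.2]
opening: 0.001
grasp_force: 0.0
```

Emit:
play_rows(dp=[[0,-0.01,0.1],[0,-0.02,0.2],[0,-0.04,0.3],[0,-0.05,0.4],[0,-0.05,0.4]], rot=[[0,0,0],[0,0,0],[0,0,0],[0,0,0],[0,0,0]])

```text
clock: 8.48
eef_pos: [586.8, -184.7, 96.2]
tcp_rot: [3.141, -0.001, 2.992]
contact_force: [-0.3, -0.1, -0.2]
opening: 0.005
grasp_force: 0.0
```

```bash
python3 - <<'E'
from rig import optics
from h import *
f=optics.grab_frame("side"); np.savez("side5.npz",**f); print(proj(f,[587,-184,97]),proj(f,[588.6,-182,119]))
x,y,w,h=220,90,80,100
cv2.imwrite("pics/c5.png",cv2.resize(f["color"][y:y+h,x:x+w,::-1],None,fx=6,fy=6,interpolation=cv2.INTER_CUBIC))
E
python3 go.py
```

```text
[259.97046275 159.5046843 ] [259.19060793 153.32588224]
t 8.53 p [ 587.1 -184.7   96.6] rot [ 3.141e+00 -1.000e-03  2.992e+00] F [ 0.   0.5 -0.1] op 0.003
```

View pics/c5.png

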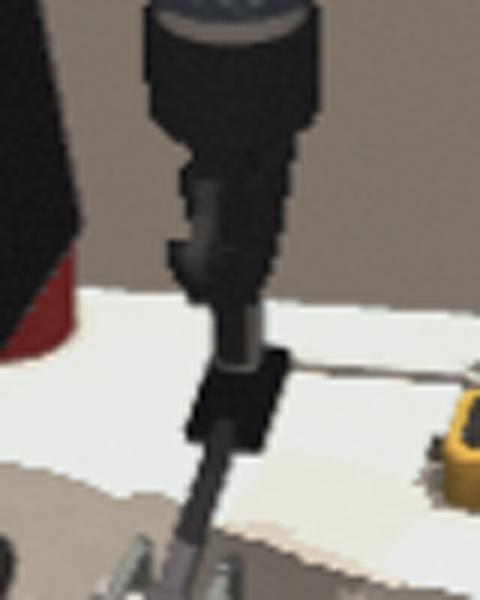

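The side crop shows the shut tip at crop (238,368), just above the paddle (centre about (238,400)) and a few mm towards its free end. The real tip is therefore about 27 mm higher than the TCP reading. I'll descend until it touches.

Emit:
play_rows(dp=[[0,0.12,0],[0,0.12,0.05],[0,0.12,0.12],[0,0.12,0.2],[0,0.12,0.2]], rot=[[0,0,0],[0,0,0],[0,0,0],[0,0,0],[0,0,0]])

```text
clock: 8.95
eef_pos: [587.7, -179.8, 88.5]
tcp_rot: [3.141, -0.001, 2.992]
contact_force: [-1.3, -0.4, 0.1]
opening: -0.003
grasp_force: 0.0
```

Emit:
play_rows(dp=[[0,-0.01,0.1],[0,-0.03,0.2],[0,-0.04,0.3],[0,-0.06,0.4],[0,-0.06,0.4]], rot=[[0,0,0],[0,0,0],[0,0,0],[0,0,0],[0,0,0]])

```text
clock: 9.37
eef_pos: [587.9, -182.7, 72.6]
tcp_rot: [-3.141, 0.0, 2.992]
contact_force: [1.6, -0.7, 4.3]
opening: 0.003
grasp_force: 1.7
```

Emit:
play_rows(dp=[[0,-0.02,0.12],[0,-0.04,0.25],[0,-0.06,0.37],[0,-0.08,0.5],[0,-0.08,0.5]], rot=[[0,0,0],[0,0,0],[0,0,0],[0,0,0],[0,0,0]])

```text
clock: 9.78
eef_pos: [587.5, -185.9, 52.8]
tcp_rot: [-3.141, 0.0, 2.991]
contact_force: [-0.1, -1.7, 3.9]
opening: -0.001
grasp_force: 2.1
```

Emit:
play_rows(dp=[[0,-0.02,0.1],[0,-0.03,0.2],[0,-0.05,0.3],[0,-0.05,0.35],[0,-0.05,0.35]], rot=[[0,0,0],[0,0,0],[0,0,0],[0,0,0],[0,0,0]])

```text
clock: 10.2
eef_pos: [587.3, -187.1, 39.2]
tcp_rot: [3.141, 0.0, 2.991]
contact_force: [1.4, 2.0, 3.6]
opening: -0.001
grasp_force: 2.2
```

Emit:
play_rows(dp=[[0,-0.01,0.07],[0,-0.02,0.13],[0,-0.02,0.2],[0,-0.02,0.2]], rot=[[0,0,0],[0,0,0],[0,0,0],[0,0,0]])

```text
clock: 10.53
eef_pos: [587.2, -188.0, 31.3]
tcp_rot: [3.141, 0.0, 2.992]
contact_force: [0.5, 2.1, 5.9]
opening: 0.001
grasp_force: 2.6
```

Emit:
play_rows(dp=[[0,-0.01,0.05],[0,-0.01,0.1],[0,-0.01,0.12],[0,-0.01,0.12]], rot=[[0,0,0],[0,0,0],[0,0,0],[0,0,0]])

```text
clock: 10.87
eef_pos: [587.4, -188.3, 28.8]
tcp_rot: [3.141, 0.001, 2.991]
contact_force: [-6.0, 5.1, 26.2]
opening: -0.0
grasp_force: 12.5
```

Stop reached at 29 mm with 26 N. I'll let the lever return and measure the jaw's advance.

Emit:
play_rows(dp=[[0,0.06,-0.5],[0,0.12,-1.0],[0,0.18,-1.5],[0,0.22,-1.85],[0,0.22,-1.85]], rot=[[0,0,0],[0,0,0],[0,0,0],[0,0,0],[0,0,0]])

```text
clock: 11.28
eef_pos: [589.6, -180.3, 103.3]
tcp_rot: [-3.141, 0.004, 2.992]
contact_force: [0.1, -0.6, -0.4]
opening: -0.0
grasp_force: 0.0
```

Emit:
play_rows(dp=[[0,0,0],[0,0,0],[0,0,0],[0,0,0]], rot=[[0,0,0],[0,0,0],[0,0,0],[0,0,0]])

```text
clock: 11.62
eef_pos: [587.3, -179.9, 99.1]
tcp_rot: [3.141, -0.002, 2.992]
contact_force: [-0.1, -0.8, -0.7]
opening: -0.002
grasp_force: 0.0
```

```bash
cat > jaw.py <<'E'
import sys
from rig import optics
from h import *
x=np.array([.9888,-.1494,0]);y=np.array([.1494,.9888,0]);O=np.array([615.8,81.7,0])
base=dict(np.load("top4.npz")); f=optics.grab_frame("top"); s=optics.grab_frame("side"); np.savez(sys.argv[1],**f); np.savez("s"+sys.argv[1],**s)
P=lambda a,b,z=55:proj(base,O+a*x+b*y+np.array([0,0,z]))
def prof(g):
    # grey profile along clamp y, averaged over the jaw top's depth
    ys=np.arange(-80,62,.5); gr=cv2.cvtColor(g["color"],cv2.COLOR_RGB2GRAY).astype(float)
    return ys,np.mean([map_coordinates(gr,np.array([P(a,b)[::-1] for b in ys]).T,order=1) for a in np.linspace(-12,30,10)],0)
ys,p0=prof(base);_,p1=prof(f)
def bright(p): # jaw back-edge region gradient list
    g=np.gradient(cv2.GaussianBlur(p[None],(5,1),0)[0]); k=np.argsort(-abs(g)); out=[]
    for i in k:
        if all(abs(ys[i]-o[0])>4 for o in out): out.append((ys[i],round(g[i],1)))
        if len(out)>6: break
    return sorted(out)
print("base",bright(p0));print("now ",bright(p1))
E
python3 jaw.py j1.npz; python3 go.py
```

```text
base [(np.float64(-57.5), np.float64(-5.3)), (np.float64(-52.5), np.float64(8.0)), (np.float64(-14.0), np.float64(-10.3)), (np.float64(-5.0), np.float64(10.6)), (np.float64(7.5), np.float64(-13.8)), (np.float64(13.5), np.float64(11.3)), (np.float64(56.5), np.float64(-7.1))]
now  [(np.float64(-49.0), np.float64(-5.2)), (np.float64(-43.5), np.float64(8.7)), (np.float64(-5.0), np.float64(-10.8)), (np.float64(2.0), np.float64(6.0)), (np.float64(8.0), np.float64(-7.4)), (np.float64(13.5), np.float64(11.0)), (np.float64(56.5), np.float64(-6.9))]
t 11.72 p [ 587.6 -179.9   99.5] rot [ 3.141e+00 -1.000e-03  2.992e+00] F [-0.1  0.3 -0.1] op -0.0
```

The jaw advanced one full tooth, about 8.5 mm. The pad-to-block gap is about 10.5 mm, so the gripping stroke should be the third.

Emit:
play_rows(dp=[[0,-0.02,0.3],[0,-0.06,0.6],[0,-0.1,0.9],[0,-0.14,1.2],[0,-0.18,1.45]], rot=[[0,0,0],[0,0,0],[0,0,0],[0,0,0],[0,0,0]])

```text
clock: 12.13
eef_pos: [587.2, -187.1, 40.8]
tcp_rot: [3.141, 0.0, 2.991]
contact_force: [1.5, 3.0, 6.0]
opening: -0.003
grasp_force: 2.6
```

Emit:
play_rows(dp=[[0,-0.02,0.12],[0,-0.03,0.2],[0,-0.03,0.25],[0,-0.03,0.25]], rot=[[0,0,0],[0,0,0],[0,0,0],[0,0,0]])

```text
clock: 12.47
eef_pos: [586.5, -187.8, 31.6]
tcp_rot: [3.141, -0.001, 2.991]
contact_force: [0.0, 2.8, 6.3]
opening: 0.001
grasp_force: 2.6
```

Emit:
play_rows(dp=[[0,0,0.06],[0,0,0.12],[0,0,0.14],[0,0,0.14]], rot=[[0,0,0],[0,0,0],[0,0,0],[0,0,0]])

```text
clock: 12.8
eef_pos: [586.8, -187.7, 28.8]
tcp_rot: [3.141, -0.0, 2.991]
contact_force: [-7.9, 6.5, 29.6]
opening: 0.002
grasp_force: 14.3
```

Emit:
play_rows(dp=[[0,0.06,-0.5],[0,0.12,-1.0],[0,0.18,-1.5],[0,0.21,-1.85],[0,0.21,-1.85]], rot=[[0,0,0],[0,0,0],[0,0,0],[0,0,0],[0,0,0]])

```text
clock: 13.22
eef_pos: [589.4, -180.3, 103.0]
tcp_rot: [-3.141, 0.003, 2.992]
contact_force: [0.8, -0.4, 1.2]
opening: -0.007
grasp_force: 0.0
```

Emit:
play_rows(dp=[[0,0,0],[0,0,0],[0,0,0],[0,0,0]], rot=[[0,0,0],[0,0,0],[0,0,0],[0,0,0]])

```text
clock: 13.55
eef_pos: [587.2, -179.9, 99.4]
tcp_rot: [3.141, -0.002, 2.991]
contact_force: [0.1, -0.1, 0.5]
opening: -0.0
grasp_force: 0.0
```

```bash
python3 jaw.py j2.npz; python3 go.py
```

```text
base [(np.float64(-57.5), np.float64(-5.3)), (np.float64(-52.5), np.float64(8.0)), (np.float64(-14.0), np.float64(-10.3)), (np.float64(-5.0), np.float64(10.6)), (np.float64(7.5), np.float64(-13.8)), (np.float64(13.5), np.float64(11.3)), (np.float64(56.5), np.float64(-7.1))]
now  [(np.float64(-40.5), np.float64(-6.9)), (np.float64(-36.0), np.float64(8.5)), (np.float64(-8.5), np.float64(-2.5)), (np.float64(2.5), np.float64(-11.4)), (np.float64(9.5), np.float64(3.8)), (np.float64(14.0), np.float64(9.2)), (np.float64(56.5), np.float64(-6.5))]
t 13.65 p [ 587.6 -179.9   99.9] rot [ 3.141e+00 -1.000e-03  2.991e+00] F [ 0.4  0.5 -0.8] op 0.001
```

The jaw's back edge is at -36 mm, so its front is at about -6 to -7 and the pad is 1–2 mm from the block. One more tooth brings it to +1, which is the gripping tooth. Third stroke:

Emit:
play_rows(dp=[[0,-0.02,0.3],[0,-0.06,0.6],[0,-0.1,0.9],[0,-0.14,1.2],[0,-0.18,1.45]], rot=[[0,0,0],[0,0,0],[0,0,0],[0,0,0],[0,0,0]])

```text
clock: 14.07
eef_pos: [587.3, -187.2, 41.5]
tcp_rot: [3.141, 0.0, 2.991]
contact_force: [0.7, 6.2, 9.9]
opening: 0.001
grasp_force: 4.9
```

Emit:
play_rows(dp=[[0,-0.02,0.12],[0,-0.03,0.2],[0,-0.03,0.25],[0,-0.03,0.25]], rot=[[0,0,0],[0,0,0],[0,0,0],[0,0,0]])

```text
clock: 14.4
eef_pos: [587.2, -187.6, 31.9]
tcp_rot: [3.14, 0.0, 2.991]
contact_force: [0.4, 4.8, 10.8]
opening: 0.003
grasp_force: 4.9
```

Emit:
play_rows(dp=[[0,0,0.06],[0,0,0.12],[0,0,0.14],[0,0,0.14]], rot=[[0,0,0],[0,0,0],[0,0,0],[0,0,0]])

```text
clock: 14.73
eef_pos: [587.4, -187.4, 28.9]
tcp_rot: [3.14, 0.0, 2.991]
contact_force: [-6.8, 8.2, 32.5]
opening: -0.002
grasp_force: 15.8
```

The force rose to about 10 N, so this was the gripping stroke. I'll release the lever, lift clear and check.

Emit:
play_rows(dp=[[0,0.06,-0.5],[0,0.12,-1.0],[0,0.18,-1.5],[0,0.21,-2.2],[0,0.21,-3.0]], rot=[[0,0,0],[0,0,0],[0,0,0],[0,0,0],[0,0,0]])

```text
clock: 15.15
eef_pos: [586.4, -179.3, 145.4]
tcp_rot: [3.141, -0.005, 2.992]
contact_force: [0.5, 0.6, -0.3]
opening: -0.001
grasp_force: 0.0
```

Emit:
play_rows(dp=[[0,0,0],[0,0,0],[0,0,0],[0,0,0],[0,0,0]], rot=[[0,0,0],[0,0,0],[0,0,0],[0,0,0],[0,0,0]])

```text
clock: 15.57
eef_pos: [587.1, -179.8, 145.3]
tcp_rot: [3.141, -0.003, 2.992]
contact_force: [-1.2, -0.1, -0.4]
opening: -0.0
grasp_force: 0.0
```

```bash
python3 jaw.py j3.npz; python3 go.py; python3 - <<'E'
from h import *
s=dict(np.load("sj3.npz"));t=dict(np.load("j3.npz"))
a=cv2.resize(s["color"][120:285,190:320,::-1],None,fx=3.5,fy=3.5,interpolation=cv2.INTER_CUBIC)
b=cv2.resize(t["color"][145:215,205:300,::-1],None,fx=3.5,fy=3.5,interpolation=cv2.INTER_CUBIC)
cv2.imwrite("pics/c6.png",np.hstack([a,cv2.copyMakeBorder(b,0,a.shape[0]-b.shape[0],0,0,0)]))
E
```

```text
base [(np.float64(-57.5), np.float64(-5.3)), (np.float64(-52.5), np.float64(8.0)), (np.float64(-14.0), np.float64(-10.3)), (np.float64(-5.0), np.float64(10.6)), (np.float64(7.5), np.float64(-13.8)), (np.float64(13.5), np.float64(11.3)), (np.float64(56.5), np.float64(-7.1))]
now  [(np.float64(-35.0), np.float64(-7.3)), (np.float64(-30.0), np.float64(8.5)), (np.float64(-1.5), np.float64(-3.0)), (np.float64(3.5), np.float64(-10.3)), (np.float64(9.5), np.float64(4.0)), (np.float64(14.0), np.float64(8.8)), (np.float64(56.5), np.float64(-6.5))]
t 15.67 p [ 587.5 -179.9  145.9] rot [ 3.141e+00 -2.000e-03  2.992e+00] F [ 1.3  0.5 -0.3] op 0.006
```

View pics/c6.png

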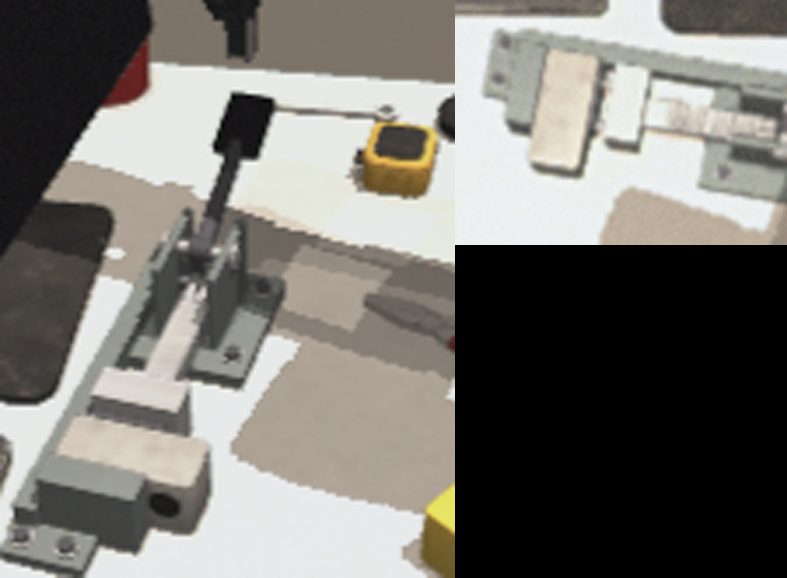

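The crops show the block still flush on the fixed jaw and rail, the jaw pad touching it at top crop (605,95), and the lever fully raised at side crop (243,125). The last advance read only about 6 mm, so I'll check the jaw position more precisely with edge fits.

```bash
python3 - <<'E'
from h import *
x=np.array([.9888,-.1494,0]);y=np.array([.1494,.9888,0]);O=np.array([615.8,81.7,0]);Z=lambda z:np.array([0,0,z])
for n,g in zip(("base","j1","j2","j3"),(-22.5,-14.5,-6.5,0.5)):
    t=dict(np.load("top4.npz" if n=="base" else n+".npz")); s=dict(np.load("side4.npz" if n=="base" else "s"+n+".npz"))
    out=[n]
    for f,nm,lo,z in((t,"Tback",-30,55),(t,"Tfront",0,55),(s,"Sfront",0,55),(s,"Sback",-30,55)):
        e=edge(f,proj(f,O-12*x+(g+lo)*y+Z(z)),proj(f,O+35*x+(g+lo)*y+Z(z)),w=2); q=[ray(f,*k,z) for k in e]
        out.append((nm,round(float(np.mean([(k-O)@y for k in q])),1),round(float((q[1]-q[0])@y),1)))
    e=edge(t,proj(t,O-45*x+15*y+Z(50)),proj(t,O+45*x+15*y+Z(50)),w=2); q=[ray(t,*k,50) for k in e]
    out.append(("blkR",[round(float((k-O)@y),1) for k in q]))
    print(*out)
E
```

```text
base ('Tback', -52.4, -0.6) ('Tfront', -20.4, -12.6) ('Sfront', -20.8, 0.1) ('Sback', -49.5, -2.0) ('blkR', [15.2, 12.9])
j1 ('Tback', -43.5, -0.9) ('Tfront', -13.9, -9.0) ('Sfront', -11.7, -0.8) ('Sback', -40.4, 0.8) ('blkR', [15.4, 13.1])
j2 ('Tback', -36.5, -2.3) ('Tfront', -6.1, -4.7) ('Sfront', -4.2, -0.2) ('Sback', -33.3, -1.9) ('blkR', [14.6, 14.5])
j3 ('Tback', -30.4, -1.6) ('Tfront', 3.6, 1.5) ('Sfront', 1.9, -1.5) ('Sback', -28.3, -8.7) ('blkR', [14.6, 14.6])
```

Both cameras put the jaw front at about +1 mm, which is the gripping tooth. The block is square, with its right side at 14.6 mm at both ends. Handing in.

```bash
python3 -c "
from rig import r
print(r.sign_off())"
```

```text
the job is handed in; nothing more can be done
None
```

I handed the job in at about 16 s: the block is fully home and square against the fixed jaw and back rail, and I stopped at the third lever stroke, the first to grip it. The sign-off returned no verdict, so this rests on my camera and force readings.

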